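Walk the die block round to the fence

ROBOT

A 7-joint arm with a two-finger parallel gripper is mounted at the origin on a cart in front of the work surface, level with it; the furniture and walls round the work are solid. World frame = base frame: x ahead of the robot, y to its left, z up, the work surface at z = 0. Lengths are in m, angles in rad, forces in N, time in s.
With the tool pointing down it reaches from about 0.35 to 0.9 m from the base axis. Payload 8.1 kg.
Tool frame: the origin (TCP) lies at the very end of the fingers, on their centre line; the grasp point (between the pads) lies ctrl.pinch_z behind it (ctrl.pinch_z is the distance from the TCP to the grasp point, in m); z points along the fingers, y is the line along which they close (so a half turn about z gives the same grasp; the last joint's range is limited). The gripper opens to 85 mm and grips with 20 to 120 N. Pads are 22 mm wide; open, the fingers measure 114 mm over their backs; the gripper's body (76 mm by 85 mm) begins 54 mm behind the grasp point. The pads swing forward as they close: fully open they stand 13 mm farther back than shut.
Start: joints at [-1.315, 0.434, 0.025, 1.573, -0.012, 1.134, -0.075], TCP at [0.219, 0.585, 0.231] pointing down, gripper open.
Joint ranges: [-2.62, 2.62], [-0.44, 2.09], [-1.27, 1.32], [0.08, 2.57], [-1.32, 4.46], [0.12, 2], [-2.74, 2.74]. Speed limits (rad/s): [2.22, 2.22, 3.01, 3.01, 3.14, 3.14, 3.14].

INTERFACE

Orientations are given as a unit quaternion [x, y, z, w].
In Python, from cell import ctrl gives the robot as it stands.
- The arm moves only by the tool carry_out, never from a script. Its argument "rows" is a list of rows, each an object with "twist": the turn, a rotation vector about the tool's x, y, z in degrees, a list of three; "delta_pos": the shift along the tool's x, y, z in m, a list of three; "fingers": the closure, from 0 (fully open) to 1 (shut). In form: [{"twist": [rx, ry, rz], "delta_pos": [dx, dy, dz], "fingers": fingers}, ...]. A call has 1 to 8 rows; each row shifts and turns the commanded pose from where the row before left it, along the tool's axes as they then stand; what a row does not reach is not made up. A row lasts 1/10 s, in which the tool goes at most 50 mm and 8.59 degrees, less where a joint would pass 70% of its speed; a pose out of reach is approached as far as the arm can. A call is refused whole if a number of a shift passes 0.05 or a number of a turn 8.59, either way. A call with a gripper value outside its range is refused whole. The fingers move at their own pace and stop on an object; "squeeze" is the grip in N (left out, the last holds). Time passes only in rows, so rows that do not move let the fingers close. It gives the time, the measured TCP pose, the force, the opening and the grip force at its end, in the units of the state.
- ctrl.state(): the state, without advancing time (a new reading comes with each control period).
- ctrl.read_camera(name): name is "scene" or "top" or "wrist"; returns a dict with "color" (400x640x3 uint8, red, green, blue), "fx", "fy", "cx", "cy" (pixels), "k1" (the pictures are not rectified: a ray, as slopes to the right and down, at radius r is drawn at 1 + k1 r^2 times it, then the intrinsics apply), "position" and "attitude" of the camera in the world; the wrist camera has in their place "hand_eye" (4x4, takes a point from camera to tool coordinates, whose origin is the TCP and whose axes are the flange's). Camera axes: x right, y up, looking along -z (the intrinsics and any distortion apply to the point x, -y, -z); pixel columns grow to the right and rows downward; lengths in m; the calibration is good to about 2 mm. A picture is of the moment at which its call begins: read the wrist's pose just before it. There is no depth.
- ctrl.close_job(): hands the job in; it is judged then, once.
The state is a dict: "time_s": time; "q": joint angles; "joint_velocities": joint speeds; "joint_efforts": joint torques, N m; "tcp_pos": TCP position; "tcp_rot": TCP orientation; "ft_force": force on the tool from outside, world axes, zero at the start; "moment": the same for the moment, N m; "finger_gap": finger opening in m; "grip_force": force on a finger pad.
Only numpy, scipy, OpenCV 4.12 (cv2) and the standard library are available. Lean on these libraries where they do the work, as an engineer would, in place of code of your own. Each camera call takes 0.05 s, during which the arm holds its last target. There are 200 camera calls.

TASK

The heavy cast die block was set down askew on the fixture plate. Walk it round with fingertip pushes at its corners until its bright ground side (the long side away from the dark strip on its top) lies flush along the long fence leg of the bolted steel square, with its end home against the square's other leg. Only push it: do not lift or tip it, and leave the spare bolt, hex key, pliers, spanner and gas nozzle where they are.

Things in the scene. Friction and masses are not known exactly. Their poses are not given: they have to be found in the camera images.
- die_block: Heavy cast die block, about 1.8 kg (varies by a fifth), 92 mm (own x) by 115 mm (own y) by 42 mm high, too wide to grasp. Dark sides 36 mm high; top 6 mm set back 4 mm, bright with a narrow slot along own y, but for a dark 22 mm strip with two tapped holes along the back (own -x). Own +x side is the bright ground face. Origin: centre of underside; z up. It takes 7 to 15 N to push.
- ground_face_left (a point): Left end (own +y corner) of the die block's bright ground face, 18 mm above its underside: at (46, 57.5, 18) mm in the block's frame.
- ground_face_right (a point): Right end (own -y corner) of the bright ground face, at (46, -57.5, 18) mm in the block's frame.
- fence_corner (a point): Inner corner of the steel square, at the height of the plate's top. Axes: x away from the robot, y left, z up. The long fence leg's inner face is the plane x = 0 (y from -110 mm to 0) and faces the robot; the other leg's inner face is the plane y = 0 (x from -90 mm to 0) and faces right. Home for the block's origin is (-46, -57.5, 0) mm, its axes parallel to these.
- fence_square: Flat steel square bolted on the plate, legs 10 mm high and 30 mm wide outward from the inner faces, with three round black bolt heads (30 mm across) on them that reach 32 mm above the plate. Fixed. Origin: under the middle of its outline, (-30, -40, 0) mm from the inner corner along the plate's axes.
- fixture_plate: Fixed steel plate with a grid of holes, 270 mm (own x, away from the robot) by 320 mm (own y, left) by 15 mm thick, in the cart's tray (rim 53 mm above the tray floor). Origin: centre of its underside; the inner corner of the square is at (91, 107.5, 15) mm. The block starts on it turned 34 to 72 degrees clockwise (from above) from home.
- spare_bolt: Bystander: clamp bolt standing head down on the left near part of the plate, 30 mm across, 56 mm high; origin under its centre.
- hex_key: Bystander: black hex key lying on the left near part of the plate, 35 x 93 x 5 mm; origin under its centre.
- cart_pliers_1: Bystander: pliers with yellow handles lying in the tray to the right of the plate, 62 x 177 x 19 mm; origin under their centre.
- cart_spanner: Bystander: bright spanner lying in the tray to the right of the plate, 51 x 208 x 8 mm; origin under its centre.
- gas_nozzle: Bystander: copper gas nozzle standing in the tray to the left of the plate, 25 mm across, 58 mm high; origin under its centre.

How it is judged:
At the end, for the whole second after the job is handed in: The die block lies flat and still on the plate, both ends of its ground face within 3 mm of the long fence leg's inner face and its left end within 3 mm of the other leg's inner face (x of ground_face_left in the frame of fence_corner between -0.003 and 0.003 m and x of ground_face_right in the frame of fence_corner between -0.003 and 0.003 m and y of ground_face_left in the frame of fence_corner between -0.003 and 0.003 m and z of die_block in the frame of fence_corner below 0.003 m and angle between die_block's own z axis and vertical below 0.04 rad and linear speed of die_block below 0.01 m/s); the robot touches nothing.
It fails at once if the die block is lifted (more than 8 mm off the plate) or tipped (z of die_block in the frame of fence_corner above 0.008 m or angle between die_block's own z axis and vertical above 0.12 rad).
It fails at once if the spare bolt is moved by more than 20 mm or knocked over (distance of spare_bolt from where it was at the start of the episode above 0.02 m or angle between spare_bolt's own z axis and vertical above 0.3 rad).
It fails at once if the hex key is moved by more than 20 mm or knocked over (distance of hex_key from where it was at the start of the episode above 0.02 m or angle between hex_key's own z axis and vertical above 0.3 rad).
It fails at once if one of the pliers, spanner and gas nozzle is moved by more than 20 mm or knocked over (distance of any of cart_pliers_1, cart_spanner, gas_nozzle from where it was at the start of the episode above 0.02 m or angle between any of cart_pliers_1, cart_spanner, gas_nozzle's own z axis and vertical above 0.3 rad).
It also fails if it takes over 64 s, if anything falls off the work surface, if the arm or the gripper's body presses on something with over 40 N, if the wrist force passes 120 N, or if a joint passes its speed limit or range.

## Working session

There is one attempt and no reset: what is moved stays moved. The work goes in short steps, Python scripts to look and compute and a tool call to move; the robot and the scene stay as the last step left them, time stands still between calls to the robot, and variables do not carry over. Pictures are saved under pics/ and viewed, at most 10 in all, crops included, and the job is handed in when it is done.

Besides the shell and the picture viewer there is one more tool, called after ">>>" by a JSON object that holds its "api" and its "payload", one argument or row to a line. carry_out: Moves the arm, as the interface text tells. Its arguments: {"type":"object","properties":{"rows":{"type":"array","items":{"type":"object","properties":{"twist":{"type":"array","items":{"type":"number"}},"delta_pos":{"type":"array","items":{"type":"number"}},"fingers":{"type":"number"}}}},"squeeze":{"type":"number"}},"required":["rows"]}

```bash
mkdir -p pics
cat > h.py <<'E'
import numpy as np, cv2
from scipy.spatial.transform import Rotation as R
from cell import ctrl
def ray(c,uv):
    x=np.array([[(uv[0]-c['cx'])/c['fx'],(uv[1]-c['cy'])/c['fy']]])[0]
    u=x.copy()
    for _ in range(20): u=x/(1+c['k1']*(u@u))
    d=np.array([u[0],-u[1],-1.])
    a=c['attitude']; a=np.array(a)
    M=R.from_quat(a).as_matrix() if a.shape==(4,) else a[:3,:3]
    return np.array(c['position']),M@d
def onz(c,uv,z):
    p,d=ray(c,uv); return p+d*(z-p[2])/d[2]
def proj(c,P):
    a=np.array(c['attitude']); M=R.from_quat(a).as_matrix() if a.shape==(4,) else a[:3,:3]
    q=M.T@(np.array(P)-np.array(c['position'])); u=np.array([q[0],-q[1]])/-q[2]
    u=u*(1+c['k1']*(u@u)); return np.array([u[0]*c['fx']+c['cx'],u[1]*c['fy']+c['cy']])
E
python3 - <<'E'
from h import *
for n in ['top','scene']:
    c=ctrl.read_camera(n); cv2.imwrite(f'pics/{n}0.png',c['color'][:,:,::-1]); print(n,{k:v for k,v in c.items() if k!='color'})
print(ctrl.state(), ctrl.pinch_z)
E
```

```text
top {'fx': 397.38690712731335, 'fy': 397.38690712731335, 'cx': 318.45131812657826, 'cy': 200.4340500575606, 'k1': -0.09001677344825759, 'position': array([0.31823585, 0.00439893, 1.24876128]), 'attitude': array([ 0.06133941, -0.06912629, -0.69905891,  0.70906676])}
scene {'fx': 494.18681164263126, 'fy': 494.18681164263126, 'cx': 319.06093525273906, 'cy': 196.04112611833884, 'k1': -0.04164414869032341, 'position': array([-0.14911198, -0.60700638,  0.87292019]), 'attitude': array([ 0.3802642 , -0.16416853, -0.36698961,  0.83292644])}
{'time_s': 0.1, 'q': array([-1.31460719,  0.43517656,  0.02496648,  1.57405134, -0.01157945,
        1.1340179 , -0.07508684]), 'joint_velocities': array([ 0.00090957, -0.00143803, -0.00071519, -0.00336312,  0.00136501,
       -0.00090041,  0.00040061]), 'joint_efforts': array([ 4.39331212e-03, -6.71768117e+01,  1.02931850e+00, -3.16907966e+01,
        1.59875897e-02,  7.20916010e-03,  2.28955901e-05]), 'tcp_pos': array([0.21934674, 0.58472649, 0.23057244]), 'tcp_rot': array([ 1.78454289e-01,  9.83947914e-01, -7.51966369e-04, -5.89742159e-05]), 'ft_force': array([ 0.35188342, -0.31845126, -0.61030296]), 'moment': array([ 0.0105122 ,  0.0238379 , -0.01364481]), 'grip_force': 0.0, 'finger_gap': 0.08560632095126698} 0.0187
```

View pics/top0.png

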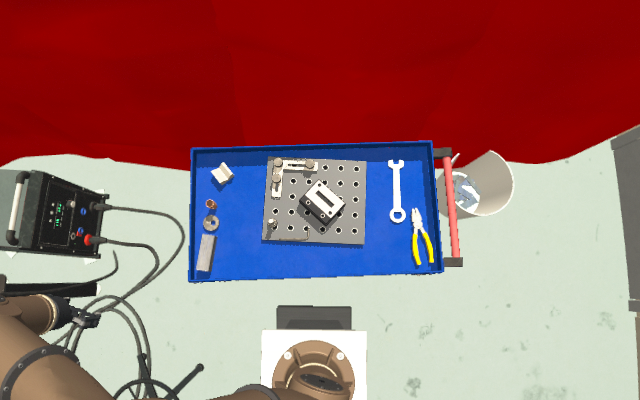

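View pics/scene0.png

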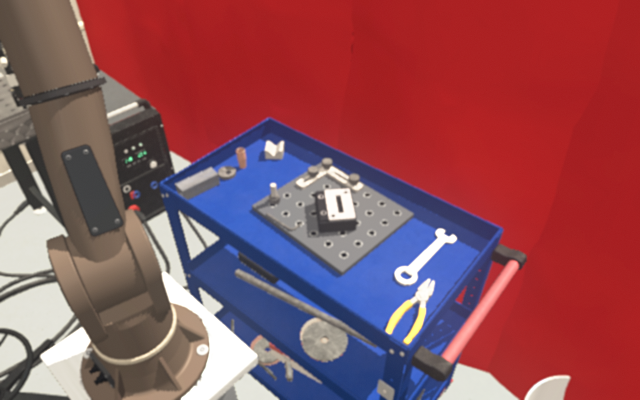

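The top view shows the plate (about 263–366, 157–243), the block in its centre (322,205) with the dark strip at lower left, and the square at upper left with its corner near (283,170). The bolt is at (272,224). Next I'll zoom in and measure.

Run:
```python
from h import *
c=ctrl.read_camera('top'); im=c['color']
x0,y0=255,147; s=6
cv2.imwrite('pics/crop1.png',cv2.resize(im[y0:y0+100,x0:x0+120,::-1],None,fx=s,fy=s,interpolation=cv2.INTER_CUBIC))
g=cv2.cvtColor(im,cv2.COLOR_RGB2GRAY); hsv=cv2.cvtColor(im,cv2.COLOR_RGB2HSV)
m=((g>175)&(hsv[...,1]<60)).astype(np.uint8); m[:y0]=0;m[y0+100:]=0;m[:,:x0]=0;m[:,x0+115:]=0
cs,_=cv2.findContours(m,cv2.RETR_EXTERNAL,cv2.CHAIN_APPROX_NONE)
for k in cs:
    if cv2.contourArea(k)<30: continue
    b=cv2.boxPoints(cv2.minAreaRect(k)); print('area',cv2.contourArea(k),cv2.boundingRect(k))
    for p in b: print(p.round(1), onz(c,p,.057).round(4), onz(c,p,.025).round(4))
# plate: gray vs blue
m=((hsv[...,1]<70)).astype(np.uint8); m[:140]=0;m[260:]=0;m[:,:240]=0;m[:,380:]=0
cs,_=cv2.findContours(m,cv2.RETR_EXTERNAL,cv2.CHAIN_APPROX_NONE)
k=max(cs,key=cv2.contourArea); b=cv2.boxPoints(cv2.minAreaRect(k))
P=np.array([onz(c,p,.015) for p in b]); print('plate',b.round(1),P.round(4),np.linalg.norm(P[1]-P[0]),np.linalg.norm(P[2]-P[1]),P.mean(0))
```

```text
area 32.0 (352, 196, 7, 7)
[352. 196.] [ 0.5565 -0.1099  0.057 ] [ 0.5629 -0.1129  0.025 ]
[358. 196.] [ 0.5568 -0.1283  0.057 ] [ 0.5632 -0.1319  0.025 ]
[358. 202.] [ 0.5381 -0.1282  0.057 ] [ 0.544  -0.1318  0.025 ]
[352. 202.] [ 0.5378 -0.1098  0.057 ] [ 0.5437 -0.1129  0.025 ]
area 36.0 (352, 180, 8, 8)
[350.6 182.2] [ 0.5998 -0.1057  0.057 ] [ 0.6073 -0.1086  0.025 ]
[357. 179.] [ 0.6103 -0.1255  0.057 ] [ 0.6181 -0.129   0.025 ]
[360. 185.] [ 0.5914 -0.1347  0.057 ] [ 0.5987 -0.1384  0.025 ]
[353.6 188.2] [ 0.581  -0.1149  0.057 ] [ 0.5881 -0.1181  0.025 ]
area 693.5 (305, 180, 40, 38)
[301.1 195.8] [0.5546 0.0458 0.057 ] [0.561  0.0469 0.025 ]
[322.8 175.5] [ 0.6196 -0.0197  0.057 ] [ 0.6277 -0.0203  0.025 ]
[347.3 201.7] [ 0.5385 -0.0956  0.057 ] [ 0.5445 -0.0982  0.025 ]
[325.7 222. ] [ 0.4751 -0.03    0.057 ] [ 0.4794 -0.0309  0.025 ]
area 35.5 (336, 179, 8, 8)
[335. 183.] [ 0.5965 -0.0575  0.057 ] [ 0.6039 -0.0592  0.025 ]
[340. 178.] [ 0.6126 -0.0729  0.057 ] [ 0.6205 -0.075   0.025 ]
[344.5 182.5] [ 0.5985 -0.0868  0.057 ] [ 0.606  -0.0893  0.025 ]
[339.5 187.5] [ 0.582
[... 706 characters left out ...]
 159.] [ 0.6723 -0.0011  0.057 ] [ 0.6818 -0.0012  0.025 ]
[317. 170.] [ 0.6369 -0.0016  0.057 ] [ 0.6454 -0.0017  0.025 ]
[307. 170.] [0.6364 0.0294 0.057 ] [0.6449 0.0301 0.025 ]
area 310.5 (272, 158, 37, 39)
[269.7 195.7] [0.5534 0.1419 0.057 ] [0.5597 0.1455 0.025 ]
[274.1 157.4] [0.6753 0.1326 0.057 ] [0.6848 0.136  0.025 ]
[308.9 161.4] [0.664  0.0241 0.057 ] [0.6732 0.0246 0.025 ]
[304.5 199.7] [0.5426 0.0354 0.057 ] [0.5486 0.0363 0.025 ]
plate [[261.5 239.3]
 [265.6 155.8]
 [367.7 160.8]
 [363.6 244.4]] [[ 0.4234  0.1675  0.015 ]
 [ 0.693   0.1649  0.015 ]
 [ 0.6816 -0.1651  0.015 ]
 [ 0.4123 -0.1497  0.015 ]] 0.26966780378098715 0.3302300060166916 [0.5525757  0.00438083 0.015     ]
```

View pics/crop1.png

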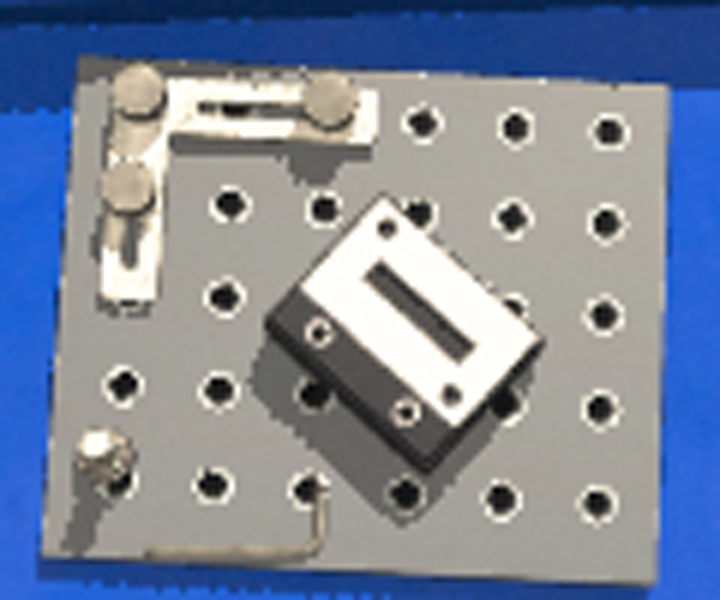

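The crop shows the block's bright top with its far-left corner at (380,195), its right corner at (545,340), and the dark strip from (268,322) to (430,470). The square's inner corner is near (170,140). I'll turn these into poses.

```bash
cat >> h.py <<'E'
def cr(X,Y,x0=255,y0=147,s=6): return ((X+.5)/s-.5+x0,(Y+.5)/s-.5+y0)
def fit(L,W):
    L=np.array(L,float);W=np.array(W)[:,:2]; l=L-L.mean(0); w=W-W.mean(0)
    a=np.arctan2((l[:,0]*w[:,1]-l[:,1]*w[:,0]).sum(),(l*w).sum())
    M=np.array([[np.cos(a),-np.sin(a)],[np.sin(a),np.cos(a)]]); t=W.mean(0)-M@L.mean(0)
    return a,t,M,np.linalg.norm(L@M.T+t-W,axis=1)
E
python3 - <<'E'
from h import *
c=ctrl.read_camera('top')
P=[onz(c,cr(*p),.015) for p in [(78,57),(668,85),(653,585),(40,556)]]
a,t,M,e=fit([[.135,.16],[.135,-.16],[-.135,-.16],[-.135,.16]],P); print('plate',np.degrees(a),t,e); fc=t+M@[.091,.1075]; print('fence',fc)
for n,p in dict(corner=(170,136),right=(374,144),nearleft=(157,300)).items(): print(n,(M.T@(onz(c,cr(*p),.025)[:2]-fc)).round(4))
B=[onz(c,cr(*p),.057) for p in [(380,195),(545,340),(431,458),(268,318)]]
print(np.round(B,4))
b,tb,Mb,e=fit([[.042,.0535],[.042,-.0535],[-.042,-.0535],[-.042,.0535]],B); print('block',np.degrees(b),tb,e); print('in fence',np.degrees(b-a),M.T@(tb-fc))
print('bolt',onz(c,cr(100,445),.071))
E
```

```text
plate -1.9841383590012422 [0.55263901 0.00453596] [0.00166712 0.00074562 0.00178599 0.00091315]
fence [0.64730641 0.10882083]
corner [-0.001  -0.0022]
right [ 0.     -0.1104]
nearleft [-0.0898 -0.0011]
[[ 0.608  -0.0048  0.057 ]
 [ 0.5336 -0.0897  0.057 ]
 [ 0.4724 -0.0323  0.057 ]
 [ 0.5428  0.0513  0.057 ]]
block -41.149063417874416 [ 0.53919514 -0.01886362] [0.0024393  0.00353753 0.00076562 0.00224707]
in fence -39.16492505887317 [-0.10362565 -0.13135102]
bolt [0.47456667 0.13299407 0.071     ]
```

>>> {"api": "carry_out", "payload": {
  "rows": [
    {"twist":[0,0,-6.2],"delta_pos":[0,0,0],"fingers":1},
    {"twist":[0,0,-6.2],"delta_pos":[0,0,0],"fingers":1},
    {"twist":[0,0,-6.2],"delta_pos":[0,0,0],"fingers":1}
  ],
  "squeeze": 40
}}

```text
time_s: 0.5
tcp_pos: [0.2194, 0.5851, 0.2311]
tcp_rot: [0.015, 1.0, -0.0, -0.0]
ft_force: [0.4, -0.0, 0.0]
finger_gap: 0.0442
grip_force: 0.0
```

>>> {"api": "carry_out", "payload": {
  "rows": [
    {"twist":[0,0,0],"delta_pos":[-0.019,-0.045,0],"fingers":1},
    {"twist":[0,0,0],"delta_pos":[-0.019,-0.045,0],"fingers":1},
    {"twist":[0,0,0],"delta_pos":[-0.019,-0.045,0],"fingers":1},
    {"twist":[0,0,0],"delta_pos":[-0.019,-0.045,0],"fingers":1},
    {"twist":[0,0,0],"delta_pos":[-0.019,-0.045,0],"fingers":1},
    {"twist":[0,0,0],"delta_pos":[-0.019,-0.045,0],"fingers":1},
    {"twist":[0,0,0],"delta_pos":[-0.019,-0.045,0],"fingers":1}
  ]
}}

```text
time_s: 1.2
tcp_pos: [0.3419, 0.2639, 0.2314]
tcp_rot: [0.017, 1.0, 0.0, 0.0]
ft_force: [1.4, 0.7, 0.1]
finger_gap: -0.0001
grip_force: 0.0
```

>>> {"api": "carry_out", "payload": {
  "rows": [
    {"twist":[0,0,0],"delta_pos":[-0.019,-0.045,0],"fingers":1},
    {"twist":[0,0,0],"delta_pos":[-0.019,-0.045,0],"fingers":1},
    {"twist":[0,0,0],"delta_pos":[-0.019,-0.045,0],"fingers":1},
    {"twist":[0,0,0],"delta_pos":[-0.019,-0.045,0],"fingers":1},
    {"twist":[0,0,0],"delta_pos":[-0.019,-0.045,0],"fingers":1},
    {"twist":[0,0,0],"delta_pos":[-0.019,-0.045,0],"fingers":1},
    {"twist":[0,0,0],"delta_pos":[-0.019,-0.045,0],"fingers":1},
    {"twist":[0,0,0],"delta_pos":[-0.019,-0.045,0],"fingers":1}
  ]
}}

```text
time_s: 2.0
tcp_pos: [0.4816, -0.1011, 0.2315]
tcp_rot: [0.017, 1.0, 0.0, 0.0]
ft_force: [0.9, 1.4, -0.7]
finger_gap: -0.0
grip_force: 0.0
```

>>> {"api": "carry_out", "payload": {
  "rows": [
    {"twist":[0,0,0],"delta_pos":[0,0,0.045],"fingers":1},
    {"twist":[0,0,0],"delta_pos":[0,0,0.045],"fingers":1},
    {"twist":[0,0,0],"delta_pos":[0,0,0.045],"fingers":1},
    {"twist":[0,0,0],"delta_pos":[0,0,0.04],"fingers":1},
    {"twist":[0,0,0],"delta_pos":[0,0,0.02],"fingers":1},
    {"twist":[0,0,0],"delta_pos":[0,0,0.01],"fingers":1},
    {"twist":[0,0,0],"delta_pos":[0,0,0],"fingers":1}
  ]
}}

```text
time_s: 2.7
tcp_pos: [0.4806, -0.0991, 0.0255]
tcp_rot: [0.017, 1.0, 0.0, -0.001]
ft_force: [0.3, -0.3, -0.6]
finger_gap: -0.0
grip_force: 0.0
```

>>> {"api": "carry_out", "payload": {
  "rows": [
    {"twist":[0,0,0],"delta_pos":[-0.006,0.005,0],"fingers":1},
    {"twist":[0,0,0],"delta_pos":[-0.006,0.005,0],"fingers":1},
    {"twist":[0,0,0],"delta_pos":[-0.004,0.003,0],"fingers":1},
    {"twist":[0,0,0],"delta_pos":[-0.002,0.003,0],"fingers":1},
    {"twist":[0,0,0],"delta_pos":[-0.002,0.003,0],"fingers":1}
  ]
}}

```text
time_s: 3.2
tcp_pos: [0.5019, -0.0816, 0.0267]
tcp_rot: [0.017, 1.0, -0.001, 0.0]
ft_force: [-6.1, -11.9, 7.4]
finger_gap: -0.0002
grip_force: 6.5
```

>>> {"api": "carry_out", "payload": {
  "rows": [
    {"twist":[0,0,0],"delta_pos":[-0.002,0.003,0],"fingers":1},
    {"twist":[0,0,0],"delta_pos":[-0.002,0.003,0],"fingers":1},
    {"twist":[0,0,0],"delta_pos":[-0.002,0.003,0],"fingers":1},
    {"twist":[0,0,0],"delta_pos":[-0.002,0.003,0],"fingers":1},
    {"twist":[0,0,0],"delta_pos":[-0.002,0.003,0],"fingers":1},
    {"twist":[0,0,0],"delta_pos":[-0.002,0.003,0],"fingers":1}
  ]
}}

```text
time_s: 3.8
tcp_pos: [0.5122, -0.0673, 0.0267]
tcp_rot: [0.019, 1.0, -0.002, -0.001]
ft_force: [-9.2, -13.1, 11.0]
finger_gap: 0.0001
grip_force: 8.1
```

Run:
```python
from h import *
s=ctrl.state(); print(s['tcp_pos'],s['ft_force'])
c=ctrl.read_camera('top'); im=c['color']
cv2.imwrite('pics/crop2.png',cv2.resize(im[147:247,255:375,::-1],None,fx=6,fy=6,interpolation=cv2.INTER_CUBIC))
```

```text
[ 0.51219165 -0.0673193   0.02665357] [ -9.18813879 -13.13411264  10.96033499]
```

View pics/crop2.png

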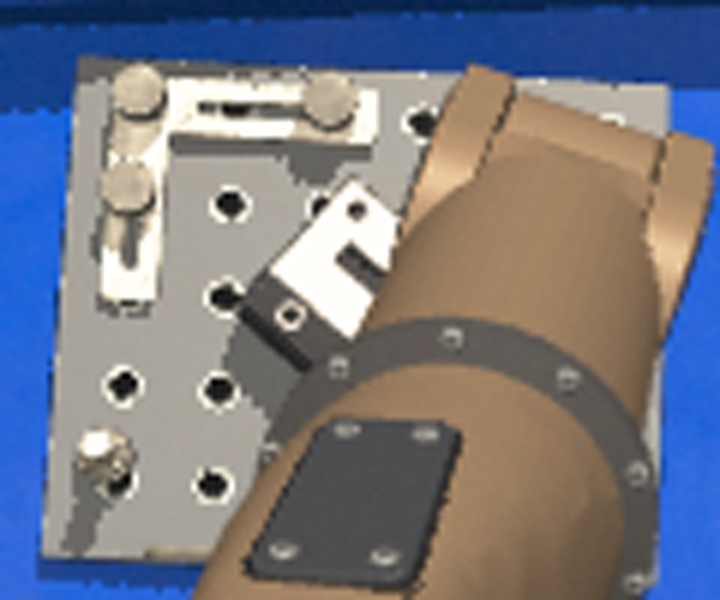

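The arm hides the block's right half, but its left corners show: bright top corner at (355,180) and dark corner at about (240,308). The block has shifted with little rotation, so I'll compute its pose and pick a contact nearer the corner.

Run:
```python
from h import *
c=ctrl.read_camera('top')
B=[onz(c,cr(*p),.057) for p in [(355,180),(241,308),(272,272)]]
L=[[.042,.0535],[-.042,.0535],[-.020,.0535]]
b,tb,Mb,e=fit(L,B); print('block',np.degrees(b),tb,e)
s=ctrl.state()['tcp_pos'][:2]; print('tcp in block',Mb.T@(s-tb)); 
F=np.radians(-1.98);MF=np.array([[np.cos(F),-np.sin(F)],[np.sin(F),np.cos(F)]])
for dx,dy in [(.011,.0145),(-.011,.0145)]: print('corner in block',Mb.T@(s+MF@[dx,dy]-tb))
fc=np.array([.6473,.1088]); print(MF.T@(tb-fc),np.degrees(b)+1.98)
```

```text
block -40.0607347235863 [ 0.54741975 -0.00419613] [0.00232128 0.00236525 0.00025442]
tcp in block [ 0.01359444 -0.07006684]
corner in block [ 0.01330983 -0.05186879]
corner in block [-0.00400731 -0.06543775]
[-0.09591653 -0.11637959] -38.0807347235863
```

>>> {"api": "carry_out", "payload": {
  "rows": [
    {"twist":[0,0,0],"delta_pos":[0.008,-0.01,0],"fingers":1},
    {"twist":[0,0,0],"delta_pos":[-0.009,-0.007,0],"fingers":1},
    {"twist":[0,0,0],"delta_pos":[-0.009,-0.007,0],"fingers":1},
    {"twist":[0,0,0],"delta_pos":[-0.006,0.008,0],"fingers":1},
    {"twist":[0,0,0],"delta_pos":[-0.002,0.003,0],"fingers":1}
  ]
}}

```text
time_s: 4.4
tcp_pos: [0.5334, -0.0784, 0.0265]
tcp_rot: [0.018, 1.0, -0.001, 0.001]
ft_force: [-3.2, -12.0, 4.8]
finger_gap: -0.0001
grip_force: 5.9
```

>>> {"api": "carry_out", "payload": {
  "rows": [
    {"twist":[0,0,0],"delta_pos":[-0.002,0.003,0],"fingers":1},
    {"twist":[0,0,0],"delta_pos":[-0.002,0.003,0],"fingers":1},
    {"twist":[0,0,0],"delta_pos":[-0.002,0.003,0],"fingers":1},
    {"twist":[0,0,0],"delta_pos":[-0.002,0.003,0],"fingers":1},
    {"twist":[0,0,0],"delta_pos":[-0.002,0.004,0],"fingers":1},
    {"twist":[0,0,0],"delta_pos":[-0.002,0.004,0],"fingers":1},
    {"twist":[0,0,0],"delta_pos":[-0.001,0.004,0],"fingers":1},
    {"twist":[0,0,0],"delta_pos":[-0.001,0.004,0],"fingers":1}
  ]
}}

```text
time_s: 5.2
tcp_pos: [0.548, -0.0519, 0.0266]
tcp_rot: [0.018, 1.0, -0.002, 0.001]
ft_force: [-1.2, -11.7, 3.2]
finger_gap: -0.0001
grip_force: 5.3
```

Run:
```python
from h import *
s=ctrl.state(); print(s['tcp_pos'],s['ft_force'])
c=ctrl.read_camera('top'); im=c['color']
a=cv2.resize(im[147:247,255:375,::-1],None,fx=6,fy=6,interpolation=cv2.INTER_CUBIC)
cv2.imwrite('pics/crop3.png',a)
```

```text
[ 0.54795988 -0.05191738  0.02660209] [ -1.17779053 -11.66338363   3.1600665 ]
```

View pics/crop3.png

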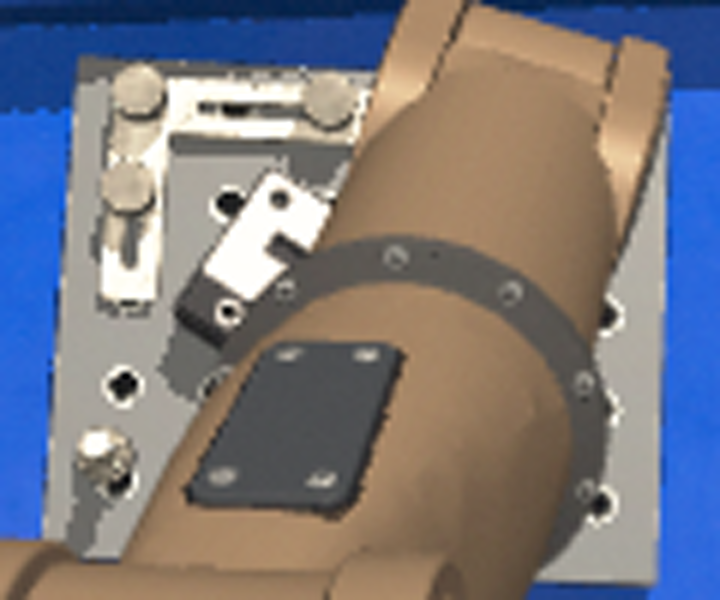

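The bright left corner is at (272,172), and the left top edge runs to (181,305), about 25 crop px right of the short leg.

```bash
cat > b.py <<'E'
from h import *
F=np.radians(-1.98);MF=np.array([[np.cos(F),-np.sin(F)],[np.sin(F),np.cos(F)]]);fc=np.array([.6473,.1088])
def rep(L,pix):
    c=ctrl.read_camera('top')
    B=[onz(c,cr(*p),.057) for p in pix]
    b,tb,Mb,e=fit(L,B); f=MF.T@(tb-fc); print('block deg F',np.degrees(b-F).round(1),'pos F mm',(1e3*f).round(1),'res mm',(1e3*e).round(1))
    Q=MF.T@Mb
    for n,l in dict(gl=(46,57.5),gr=(46,-57.5),bl=(-46,57.5),br=(-46,-57.5)).items(): print(n,(1e3*f+Q@l).round(1))
    s=ctrl.state()['tcp_pos'][:2]; print('tcp block',(1e3*Mb.T@(s-tb)).round(1),'tcp F',(1e3*MF.T@(s-fc)).round(1))
E
python3 - <<'E'
from b import *
rep([[.042,.0535],[-.042,.0535],[-.020,.0535]],[(271,171),(181,304),(205,268)])
E
```

```text
block deg F -30.2 pos F mm [-88.2 -83.6] res mm [0.6 0.2 0.4]
gl [-19.5 -57.1]
gr [ -77.3 -156.5]
bl [-99.  -10.8]
br [-156.8 -110.2]
tcp block [ 35.3 -71.4] tcp F [ -93.5 -163.1]
```

>>> {"api": "carry_out", "payload": {
  "rows": [
    {"twist":[0,0,0],"delta_pos":[0.004,-0.008,0],"fingers":1},
    {"twist":[0,0,0],"delta_pos":[0,0,-0.03],"fingers":1},
    {"twist":[0,0,0],"delta_pos":[0,0,-0.03],"fingers":1},
    {"twist":[0,0,0],"delta_pos":[0.025,0.033,0],"fingers":1},
    {"twist":[0,0,0],"delta_pos":[0.025,0.033,0],"fingers":1},
    {"twist":[0,0,0],"delta_pos":[0.024,0.0335,0],"fingers":1},
    {"twist":[0,0,0],"delta_pos":[0,0,0],"fingers":1}
  ]
}}

```text
time_s: 6.0
tcp_pos: [0.4689, 0.0505, 0.0859]
tcp_rot: [0.013, 1.0, 0.001, -0.002]
ft_force: [0.3, -0.1, -0.4]
finger_gap: -0.0
grip_force: 0.0
```

>>> {"api": "carry_out", "payload": {
  "rows": [
    {"twist":[0,0,0],"delta_pos":[0,0,0.03],"fingers":1},
    {"twist":[0,0,0],"delta_pos":[0,0,0.02],"fingers":1},
    {"twist":[0,0,0],"delta_pos":[0,0,0.008],"fingers":1},
    {"twist":[0,0,0],"delta_pos":[0,0,0],"fingers":1}
  ]
}}

```text
time_s: 6.4
tcp_pos: [0.4718, 0.0446, 0.0275]
tcp_rot: [0.017, 1.0, -0.0, -0.001]
ft_force: [-0.5, -0.4, -0.4]
finger_gap: 0.0003
grip_force: 0.0
```

>>> {"api": "carry_out", "payload": {
  "rows": [
    {"twist":[0,0,0],"delta_pos":[-0.005,-0.003,0],"fingers":1},
    {"twist":[0,0,0],"delta_pos":[-0.005,-0.003,0],"fingers":1},
    {"twist":[0,0,0],"delta_pos":[-0.0035,-0.0015,0],"fingers":1},
    {"twist":[0,0,0],"delta_pos":[-0.0035,-0.0015,0],"fingers":1},
    {"twist":[0,0,0],"delta_pos":[-0.0035,-0.0015,0],"fingers":1},
    {"twist":[0,0,0],"delta_pos":[-0.0035,-0.0015,0],"fingers":1},
    {"twist":[0,0,0],"delta_pos":[-0.0035,-0.0015,0],"fingers":1},
    {"twist":[0,0,0],"delta_pos":[-0.0038,-0.0005,0],"fingers":1}
  ]
}}

```text
time_s: 7.2
tcp_pos: [0.4974, 0.0301, 0.0275]
tcp_rot: [0.017, 1.0, 0.0, -0.005]
ft_force: [-15.4, 1.6, 7.6]
finger_gap: -0.0002
grip_force: 6.5
```

Run:
```python
from h import *
s=ctrl.state(); print(s['tcp_pos'],s['ft_force'])
c=ctrl.read_camera('top'); im=c['color']
a=cv2.resize(im[147:247,255:375,::-1],None,fx=6,fy=6,interpolation=cv2.INTER_CUBIC)
cv2.imwrite('pics/crop4.png',a)
```

```text
[0.49742616 0.03008657 0.02745184] [-15.44958184   1.57528146   7.64162493]
```

View pics/crop4.png

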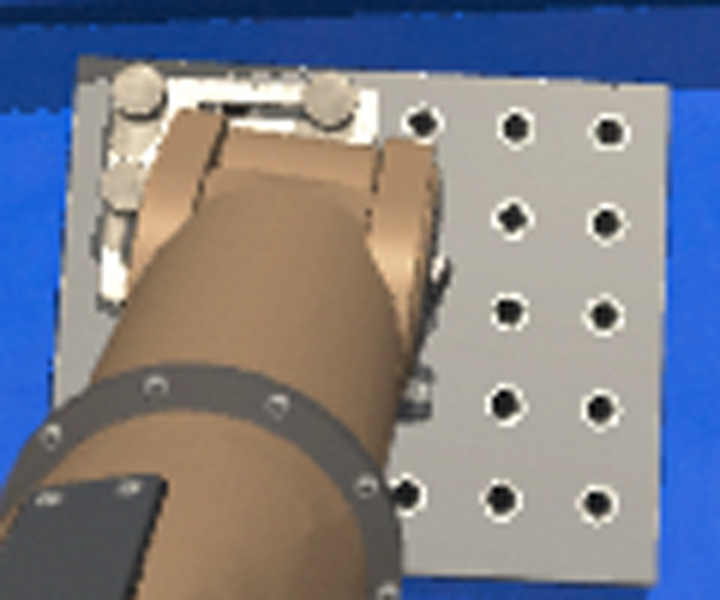

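The arm hides most of the block; only its right side shows, from (448,262) to (405,365), which means about 20° still to turn. I'll push on, then swing the arm aside and measure by mask.

>>> {"api": "carry_out", "payload": {
  "rows": [
    {"twist":[0,0,0],"delta_pos":[-0.0038,-0.001,0],"fingers":1},
    {"twist":[0,0,0],"delta_pos":[-0.0038,-0.001,0],"fingers":1},
    {"twist":[0,0,0],"delta_pos":[-0.0038,-0.001,0],"fingers":1},
    {"twist":[0,0,0],"delta_pos":[0.01,0,0],"fingers":1},
    {"twist":[0,0,0],"delta_pos":[0,0,-0.045],"fingers":1},
    {"twist":[0,0,0],"delta_pos":[0,0,-0.045],"fingers":1}
  ]
}}

```text
time_s: 7.85
tcp_pos: [0.503, 0.0263, 0.1186]
tcp_rot: [0.017, 1.0, -0.0, -0.001]
ft_force: [1.9, 0.4, -1.0]
finger_gap: 0.0002
grip_force: 0.0
```

>>> {"api": "carry_out", "payload": {
  "rows": [
    {"twist":[0,0,0],"delta_pos":[0,-0.045,0],"fingers":1},
    {"twist":[0,0,0],"delta_pos":[0,-0.045,0],"fingers":1},
    {"twist":[0,0,0],"delta_pos":[0,-0.045,0],"fingers":1},
    {"twist":[0,0,0],"delta_pos":[0,-0.045,0],"fingers":1},
    {"twist":[0,0,0],"delta_pos":[0,-0.045,0],"fingers":1},
    {"twist":[0,0,0],"delta_pos":[0,-0.045,0],"fingers":1}
  ]
}}

```text
time_s: 8.45
tcp_pos: [0.4948, -0.245, 0.1186]
tcp_rot: [0.017, 1.0, -0.0, 0.001]
ft_force: [1.0, -0.5, -1.2]
finger_gap: -0.0004
grip_force: 0.0
```

```bash
cat >> b.py <<'E'
def auto(name):
    c=ctrl.read_camera('top'); im=c['color']; w=im[147:247,255:375]
    s=6; a=cv2.resize(w,None,fx=s,fy=s,interpolation=cv2.INTER_CUBIC); cv2.imwrite(f'pics/{name}.png',a[:,:,::-1])
    m=(a.min(2)>185).astype(np.uint8); m=cv2.morphologyEx(m,cv2.MORPH_OPEN,np.ones((19,19),np.uint8))
    cs,_=cv2.findContours(m,cv2.RETR_EXTERNAL,cv2.CHAIN_APPROX_NONE)
    out=[]
    for k in cs:
        h=cv2.convexHull(k)
        if cv2.contourArea(h)<12000: continue
        W=np.array([onz(c,cr(*p[0]),.057)[:2] for p in h])
        f=((W-fc)@MF*1e3).astype(np.float32); (cx,cy),(a1,a2),an=cv2.minAreaRect(f)
        b=cv2.boxPoints(((cx,cy),(a1,a2),an)); 
        # long-axis direction
        l=[b[1]-b[0],b[2]-b[1]]; l=max(l,key=np.linalg.norm); l=l*np.sign(l[1]); th=-np.arctan2(l[0],l[1])
        Q=np.array([[np.cos(th),-np.sin(th)],[np.sin(th),np.cos(th)]]); o=np.array([cx,cy])-Q@[11,0]
        print('size',a1,a2,'deg',np.degrees(th).round(2),'origin F',o.round(1),{n:(o+Q@q).round(1).tolist() for n,q in dict(gl=(46,57.5),gr=(46,-57.5),bl=(-46,57.5),br=(-46,-57.5)).items()})
    s=ctrl.state(); print('t',s['time_s'],'tcp F',(1e3*MF.T@(s['tcp_pos'][:2]-fc)).round(1),s['tcp_pos'][2])
E
python3 -c "
from b import *
auto('a1')"
```

```text
size 107.22673797607422 64.31965637207031 deg -23.55 origin F [-70. -83.] {'gl': [-4.9, -48.7], 'gr': [-50.8, -154.1], 'bl': [-89.2, -11.9], 'br': [-135.2, -117.3]}
t 8.5 tcp F [-141.4 -368.5] 0.11941442642590881
```

View pics/a1.png

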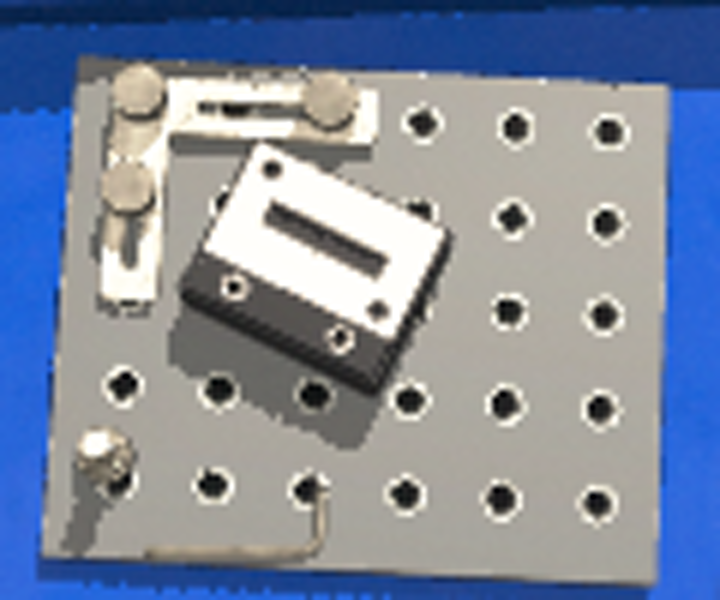

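The masked top measures 107 x 64 mm, which is right. The block sits at -23.5°, with its far-left corner close to the fence and its back-right corner at crop (380,395). I'll push that back-right corner away from the robot.

>>> {"api": "carry_out", "payload": {
  "rows": [
    {"twist":[0,0,0],"delta_pos":[0.002,0.0455,0],"fingers":1},
    {"twist":[0,0,0],"delta_pos":[0.002,0.0455,0],"fingers":1},
    {"twist":[0,0,0],"delta_pos":[0.002,0.0455,0],"fingers":1},
    {"twist":[0,0,0],"delta_pos":[0.002,0.0455,0],"fingers":1},
    {"twist":[0,0,0],"delta_pos":[0.002,0.0455,0],"fingers":1},
    {"twist":[0,0,0],"delta_pos":[0.002,0.0455,0],"fingers":1},
    {"twist":[0,0,0],"delta_pos":[0,0,0],"fingers":1}
  ]
}}

```text
time_s: 9.2
tcp_pos: [0.4921, 0.0376, 0.1182]
tcp_rot: [0.012, 1.0, 0.001, 0.0]
ft_force: [0.8, -0.3, -0.1]
finger_gap: -0.0002
grip_force: 0.0
```

>>> {"api": "carry_out", "payload": {
  "rows": [
    {"twist":[0,0,0],"delta_pos":[0,0,0.04],"fingers":1},
    {"twist":[0,0,0],"delta_pos":[0,0,0.03],"fingers":1},
    {"twist":[0,0,0],"delta_pos":[0,0,0.02],"fingers":1},
    {"twist":[0,0,0],"delta_pos":[0,0,0],"fingers":1}
  ]
}}

```text
time_s: 9.6
tcp_pos: [0.4906, 0.0295, 0.0264]
tcp_rot: [0.017, 1.0, -0.001, -0.002]
ft_force: [0.7, 0.2, 0.2]
finger_gap: 0.0
grip_force: 0.0
```

>>> {"api": "carry_out", "payload": {
  "rows": [
    {"twist":[0,0,0],"delta_pos":[-0.0037,-0.0015,0],"fingers":1},
    {"twist":[0,0,0],"delta_pos":[-0.0037,-0.0015,0],"fingers":1},
    {"twist":[0,0,0],"delta_pos":[-0.0037,-0.0015,0],"fingers":1},
    {"twist":[0,0,0],"delta_pos":[-0.0037,-0.0015,0],"fingers":1},
    {"twist":[0,0,0],"delta_pos":[-0.0037,-0.0015,0],"fingers":1},
    {"twist":[0,0,0],"delta_pos":[-0.0037,-0.0015,0],"fingers":1},
    {"twist":[0,0,0],"delta_pos":[-0.0037,-0.0015,0],"fingers":1},
    {"twist":[0,0,0],"delta_pos":[-0.0037,-0.0015,0],"fingers":1}
  ]
}}

```text
time_s: 10.4
tcp_pos: [0.5162, 0.0175, 0.0277]
tcp_rot: [0.017, 1.0, 0.001, -0.005]
ft_force: [-17.7, 1.3, 13.1]
finger_gap: -0.0001
grip_force: 8.2
```

```bash
python3 -c "
from b import *
auto('a2')"
```

```text
t 10.45 tcp F [-126.8  -96.3] 0.027825328153402044
```

>>> {"api": "carry_out", "payload": {
  "rows": [
    {"twist":[0,0,0],"delta_pos":[-0.0037,-0.0015,0],"fingers":1},
    {"twist":[0,0,0],"delta_pos":[-0.0037,-0.0015,0],"fingers":1},
    {"twist":[0,0,0],"delta_pos":[-0.0037,-0.0015,0],"fingers":1},
    {"twist":[0,0,0],"delta_pos":[-0.0037,-0.001,0],"fingers":1}
  ]
}}

```text
time_s: 10.85
tcp_pos: [0.5241, 0.0108, 0.0265]
tcp_rot: [0.017, 1.0, 0.0, -0.011]
ft_force: [-37.1, -3.8, 21.9]
finger_gap: 0.0001
grip_force: 17.3
```

>>> {"api": "carry_out", "payload": {
  "rows": [
    {"twist":[0,0,0],"delta_pos":[0.01,0,0],"fingers":1},
    {"twist":[0,0,0],"delta_pos":[0,0,-0.045],"fingers":1},
    {"twist":[0,0,0],"delta_pos":[0,0,-0.045],"fingers":1},
    {"twist":[0,0,0],"delta_pos":[0,-0.045,0],"fingers":1},
    {"twist":[0,0,0],"delta_pos":[0,-0.045,0],"fingers":1},
    {"twist":[0,0,0],"delta_pos":[0,-0.045,0],"fingers":1},
    {"twist":[0,0,0],"delta_pos":[0,-0.045,0],"fingers":1},
    {"twist":[0,0,0],"delta_pos":[0,-0.045,0],"fingers":1}
  ]
}}

```text
time_s: 11.65
tcp_pos: [0.5186, -0.2154, 0.1189]
tcp_rot: [0.017, 1.0, -0.0, 0.001]
ft_force: [1.7, 0.4, 0.4]
finger_gap: 0.0003
grip_force: 0.0
```

```bash
python3 -c "
from b import *
auto('a3')"
```

```text
size 108.16551971435547 64.7345199584961 deg -12.21 origin F [-56.8 -85.8] {'gl': [0.3, -39.3], 'gr': [-24.0, -151.7], 'bl': [-89.6, -19.8], 'br': [-113.9, -132.2]}
t 11.7 tcp F [-118.7 -338.4] 0.11969218052977637
```

>>> {"api": "carry_out", "payload": {
  "rows": [
    {"twist":[0,0,0],"delta_pos":[0.0033,0.045,0],"fingers":1},
    {"twist":[0,0,0],"delta_pos":[0.0033,0.045,0],"fingers":1},
    {"twist":[0,0,0],"delta_pos":[0.0033,0.045,0],"fingers":1},
    {"twist":[0,0,0],"delta_pos":[0.0033,0.045,0],"fingers":1},
    {"twist":[0,0,0],"delta_pos":[0.0033,0.04,0],"fingers":1},
    {"twist":[0,0,0],"delta_pos":[0,0,0],"fingers":1}
  ]
}}

```text
time_s: 12.3
tcp_pos: [0.5094, 0.0138, 0.1184]
tcp_rot: [0.013, 1.0, 0.001, -0.0]
ft_force: [0.3, -0.2, 0.7]
finger_gap: 0.0
grip_force: 0.0
```

>>> {"api": "carry_out", "payload": {
  "rows": [
    {"twist":[0,0,0],"delta_pos":[0,0,0.04],"fingers":1},
    {"twist":[0,0,0],"delta_pos":[0,0,0.03],"fingers":1},
    {"twist":[0,0,0],"delta_pos":[0,0,0.02],"fingers":1},
    {"twist":[0,0,0],"delta_pos":[0,0,0],"fingers":1}
  ]
}}

```text
time_s: 12.7
tcp_pos: [0.5079, 0.0065, 0.0264]
tcp_rot: [0.017, 1.0, -0.0, -0.002]
ft_force: [0.6, 0.5, 0.6]
finger_gap: 0.0003
grip_force: 0.0
```

```bash
python3 -c "
from b import *
auto('a4')"
```

```text
t 12.75 tcp F [-134.7 -107.1] 0.02785261021618603
```

>>> {"api": "carry_out", "payload": {
  "rows": [
    {"twist":[0,0,0],"delta_pos":[-0.004,-0.004,0],"fingers":1},
    {"twist":[0,0,0],"delta_pos":[-0.004,-0.004,0],"fingers":1},
    {"twist":[0,0,0],"delta_pos":[-0.004,-0.001,0],"fingers":1},
    {"twist":[0,0,0],"delta_pos":[-0.004,-0.001,0],"fingers":1},
    {"twist":[0,0,0],"delta_pos":[-0.004,-0.001,0],"fingers":1}
  ]
}}

```text
time_s: 13.25
tcp_pos: [0.5241, -0.0053, 0.0281]
tcp_rot: [0.018, 1.0, 0.0, -0.005]
ft_force: [-15.6, -2.0, 10.7]
finger_gap: 0.0002
grip_force: 7.6
```

>>> {"api": "carry_out", "payload": {
  "rows": [
    {"twist":[0,0,0],"delta_pos":[-0.004,0,0],"fingers":1},
    {"twist":[0,0,0],"delta_pos":[-0.003,0,0],"fingers":1}
  ]
}}

```text
time_s: 13.45
tcp_pos: [0.5302, -0.0072, 0.0277]
tcp_rot: [0.018, 1.0, -0.001, -0.005]
ft_force: [-17.7, -7.9, 8.4]
finger_gap: -0.0003
grip_force: 8.5
```

```bash
python3 -c "
from b import *
auto('a5')"
```

```text
t 13.5 tcp F [-112.2 -120.1] 0.027769897107344003
```

>>> {"api": "carry_out", "payload": {
  "rows": [
    {"twist":[0,0,0],"delta_pos":[-0.003,0,0],"fingers":1},
    {"twist":[0,0,0],"delta_pos":[-0.003,0,0],"fingers":1}
  ]
}}

```text
time_s: 13.7
tcp_pos: [0.5367, -0.008, 0.0277]
tcp_rot: [0.019, 1.0, -0.001, -0.005]
ft_force: [-14.8, -7.8, 4.7]
finger_gap: 0.0001
grip_force: 7.0
```

>>> {"api": "carry_out", "payload": {
  "rows": [
    {"twist":[0,0,0],"delta_pos":[-0.002,0,0],"fingers":1}
  ]
}}

```text
time_s: 13.8
tcp_pos: [0.5395, -0.0082, 0.0277]
tcp_rot: [0.019, 1.0, -0.001, -0.004]
ft_force: [-13.4, -7.2, 2.6]
finger_gap: 0.0001
grip_force: 6.1
```

>>> {"api": "carry_out", "payload": {
  "rows": [
    {"twist":[0,0,0],"delta_pos":[0.012,0,0],"fingers":1},
    {"twist":[0,0,0],"delta_pos":[0,0,-0.045],"fingers":1},
    {"twist":[0,0,0],"delta_pos":[0,0,-0.045],"fingers":1},
    {"twist":[0,0,0],"delta_pos":[0,-0.045,0],"fingers":1},
    {"twist":[0,0,0],"delta_pos":[0,-0.045,0],"fingers":1},
    {"twist":[0,0,0],"delta_pos":[0,-0.045,0],"fingers":1},
    {"twist":[0,0,0],"delta_pos":[0,-0.045,0],"fingers":1}
  ]
}}

```text
time_s: 14.5
tcp_pos: [0.5263, -0.1862, 0.1194]
tcp_rot: [0.017, 1.0, 0.0, 0.001]
ft_force: [1.0, -0.3, 0.5]
finger_gap: 0.0002
grip_force: 0.0
```

```bash
python3 -c "
from b import *
auto('a6')"
```

```text
size 85.43195343017578 107.9859619140625 deg 0.36 origin F [-35.  -82.3] {'gl': [10.6, -24.5], 'gr': [11.4, -139.5], 'bl': [-81.4, -25.1], 'br': [-80.6, -140.1]}
t 14.55 tcp F [-111.9 -308.9] 0.12006122312740343
```

View pics/a6.png

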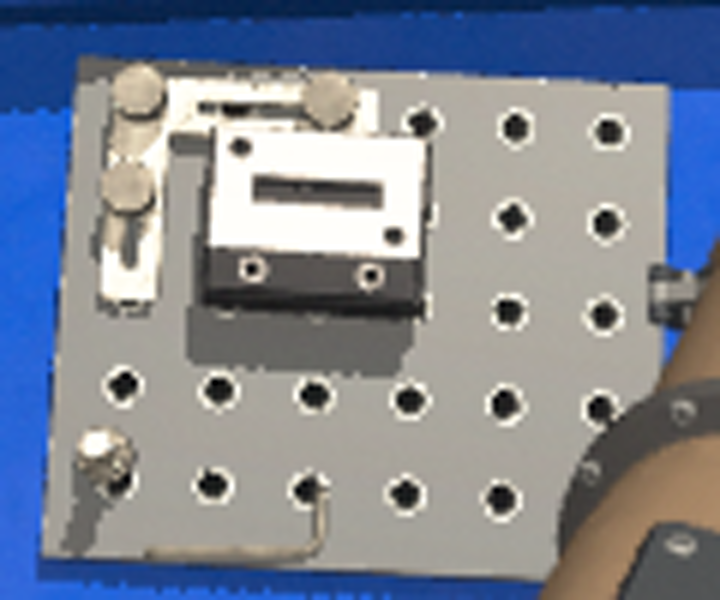

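The block lies nearly flush along the fence: bright top from (212,127) to (428,138), front strip edge at about (205,293) to (418,308), and roughly 25 mm short of the short leg. Next I push its right end to the left.

>>> {"api": "carry_out", "payload": {
  "rows": [
    {"twist":[0,0,0],"delta_pos":[-0.0185,0.035,0],"fingers":1},
    {"twist":[0,0,0],"delta_pos":[-0.0185,0.035,0],"fingers":1},
    {"twist":[0,0,0],"delta_pos":[-0.0185,0.035,0],"fingers":1},
    {"twist":[0,0,0],"delta_pos":[-0.0185,0.035,0],"fingers":1},
    {"twist":[0,0,0],"delta_pos":[0,0,0],"fingers":1},
    {"twist":[0,0,0],"delta_pos":[0,0,0],"fingers":1}
  ]
}}

```text
time_s: 15.15
tcp_pos: [0.6051, -0.0459, 0.1187]
tcp_rot: [0.016, 1.0, 0.0, 0.0]
ft_force: [-0.1, 0.2, 0.4]
finger_gap: 0.0003
grip_force: 0.0
```

Run:
```python
from b import *
rep([[.042,.0535],[.042,-.0535],[-.020,-.0535],[-.020,.0535]],[(212,127),(428,138),(423,260),(207,247)])
```

```text
block deg F -0.1 pos F mm [-46.7 -82.7] res mm [3.  2.1 2.7 1.4]
gl [ -0.6 -25.3]
gr [  -0.8 -140.3]
bl [-92.6 -25.1]
br [ -92.8 -140.1]
tcp block [  9.5 -75. ] tcp F [ -37.3 -157.7]
```

>>> {"api": "carry_out", "payload": {
  "rows": [
    {"twist":[0,0,0],"delta_pos":[0,-0.012,0],"fingers":1},
    {"twist":[0,0,0],"delta_pos":[0,0,0.04],"fingers":1},
    {"twist":[0,0,0],"delta_pos":[0,0,0.03],"fingers":1},
    {"twist":[0,0,0],"delta_pos":[0,0,0.021],"fingers":1},
    {"twist":[0,0,0],"delta_pos":[0,0,0],"fingers":1}
  ]
}}

```text
time_s: 15.7
tcp_pos: [0.6016, -0.0617, 0.025]
tcp_rot: [0.019, 1.0, -0.0, -0.002]
ft_force: [-0.3, -0.6, 0.2]
finger_gap: -0.0001
grip_force: 0.0
```

>>> {"api": "carry_out", "payload": {
  "rows": [
    {"twist":[0,0,0],"delta_pos":[0,0.004,0],"fingers":1},
    {"twist":[0,0,0],"delta_pos":[0,0.004,0],"fingers":1},
    {"twist":[0,0,0],"delta_pos":[0,0.004,0],"fingers":1},
    {"twist":[0,0,0],"delta_pos":[0,0.004,0],"fingers":1},
    {"twist":[0,0,0],"delta_pos":[0,0.004,0],"fingers":1},
    {"twist":[0,0,0],"delta_pos":[0,0.004,0],"fingers":1},
    {"twist":[0,0,0],"delta_pos":[0,0.003,0],"fingers":1},
    {"twist":[0,0,0],"delta_pos":[0,0.003,0],"fingers":1}
  ]
}}

```text
time_s: 16.5
tcp_pos: [0.6064, -0.0331, 0.0286]
tcp_rot: [0.018, 1.0, -0.002, 0.002]
ft_force: [0.5, -11.7, 2.4]
finger_gap: -0.0
grip_force: 5.6
```

>>> {"api": "carry_out", "payload": {
  "rows": [
    {"twist":[0,0,0],"delta_pos":[0,0.003,0],"fingers":1},
    {"twist":[0,0,0],"delta_pos":[0,0.003,0],"fingers":1}
  ]
}}

```text
time_s: 16.7
tcp_pos: [0.6066, -0.0272, 0.0286]
tcp_rot: [0.018, 1.0, -0.002, 0.002]
ft_force: [0.5, -11.4, 2.1]
finger_gap: -0.0001
grip_force: 5.7
```

>>> {"api": "carry_out", "payload": {
  "rows": [
    {"twist":[0,0,0],"delta_pos":[0,0.003,0],"fingers":1},
    {"twist":[0,0,0],"delta_pos":[0,0.002,0],"fingers":1}
  ]
}}

```text
time_s: 16.9
tcp_pos: [0.6067, -0.022, 0.0286]
tcp_rot: [0.018, 1.0, -0.002, 0.002]
ft_force: [1.9, -10.8, 3.2]
finger_gap: 0.0002
grip_force: 5.7
```

>>> {"api": "carry_out", "payload": {
  "rows": [
    {"twist":[0,0,0],"delta_pos":[0,0.002,0],"fingers":1},
    {"twist":[0,0,0],"delta_pos":[0,0.001,0],"fingers":1}
  ]
}}

```text
time_s: 17.1
tcp_pos: [0.6067, -0.0209, 0.0286]
tcp_rot: [0.019, 1.0, -0.003, 0.002]
ft_force: [0.5, -18.0, 2.3]
finger_gap: 0.0001
grip_force: 8.9
```

>>> {"api": "carry_out", "payload": {
  "rows": [
    {"twist":[0,0,0],"delta_pos":[0,0.001,0],"fingers":1},
    {"twist":[0,0,0],"delta_pos":[0,0.001,0],"fingers":1}
  ]
}}

```text
time_s: 17.3
tcp_pos: [0.6065, -0.0208, 0.0286]
tcp_rot: [0.02, 1.0, -0.004, 0.001]
ft_force: [-2.4, -21.3, 3.2]
finger_gap: -0.0001
grip_force: 11.0
```

>>> {"api": "carry_out", "payload": {
  "rows": [
    {"twist":[0,0,0],"delta_pos":[0,-0.015,0],"fingers":1},
    {"twist":[0,0,0],"delta_pos":[0,0,-0.045],"fingers":1},
    {"twist":[0,0,0],"delta_pos":[0,0,-0.045],"fingers":1},
    {"twist":[0,0,0],"delta_pos":[0.01,-0.045,0],"fingers":1},
    {"twist":[0,0,0],"delta_pos":[0.01,-0.045,0],"fingers":1},
    {"twist":[0,0,0],"delta_pos":[0.01,-0.045,0],"fingers":1},
    {"twist":[0,0,0],"delta_pos":[0.01,-0.045,0],"fingers":1}
  ]
}}

```text
time_s: 18.0
tcp_pos: [0.559, -0.2079, 0.1181]
tcp_rot: [0.016, 1.0, 0.0, 0.001]
ft_force: [0.8, -1.4, 0.3]
finger_gap: 0.0
grip_force: 0.0
```

```bash
python3 -c "
from b import *
auto('a7')"
```

```text
size 84.96336364746094 108.57867431640625 deg 2.75 origin F [-37.1 -59.6] {'gl': [6.1, 0.1], 'gr': [11.6, -114.8], 'bl': [-85.8, -4.4], 'br': [-80.3, -119.2]}
t 18.05 tcp F [ -80.6 -330.1] 0.11866333617634597
```

View pics/a7.png

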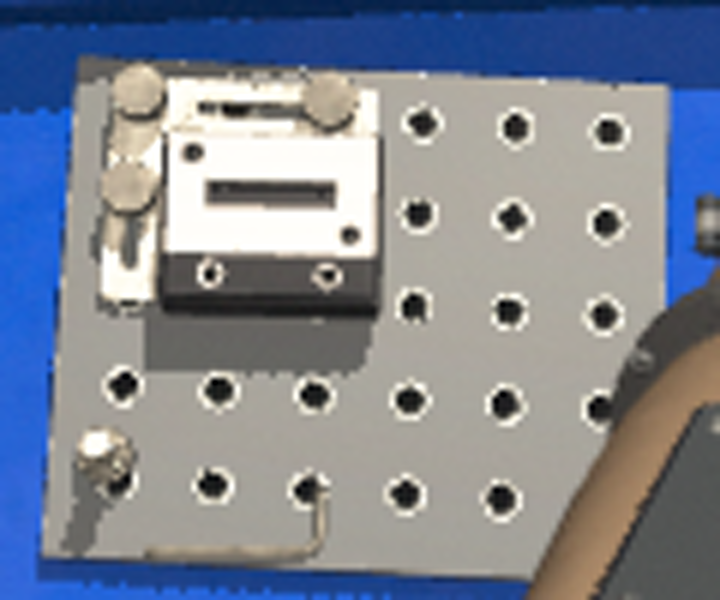

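The block is against the short leg but turned about 2° anticlockwise: its strip boundary runs (163,252) to (378,256), where parallel would slope about 3.3°. I'll push its back near the left end to close that gap, then its centre.

>>> {"api": "carry_out", "payload": {
  "rows": [
    {"twist":[0,0,0],"delta_pos":[0.0063,0.043,0],"fingers":1},
    {"twist":[0,0,0],"delta_pos":[0.0063,0.043,0],"fingers":1},
    {"twist":[0,0,0],"delta_pos":[0.0063,0.043,0],"fingers":1},
    {"twist":[0,0,0],"delta_pos":[0.0063,0.043,0],"fingers":1},
    {"twist":[0,0,0],"delta_pos":[0.0063,0.043,0],"fingers":1},
    {"twist":[0,0,0],"delta_pos":[0.0063,0.043,0],"fingers":1},
    {"twist":[0,0,0],"delta_pos":[0.0063,0.04,0],"fingers":1},
    {"twist":[0,0,0],"delta_pos":[0,0,0],"fingers":1}
  ]
}}

```text
time_s: 18.85
tcp_pos: [0.5242, 0.1002, 0.1174]
tcp_rot: [0.012, 1.0, 0.002, -0.0]
ft_force: [0.1, -0.0, -1.2]
finger_gap: -0.0
grip_force: 0.0
```

>>> {"api": "carry_out", "payload": {
  "rows": [
    {"twist":[0,0,0],"delta_pos":[0,0,0.04],"fingers":1},
    {"twist":[0,0,0],"delta_pos":[0,0,0.03],"fingers":1},
    {"twist":[0,0,0],"delta_pos":[0,0,0.021],"fingers":1},
    {"twist":[0,0,0],"delta_pos":[0,0,0],"fingers":1}
  ]
}}

```text
time_s: 19.25
tcp_pos: [0.5235, 0.0921, 0.0243]
tcp_rot: [0.017, 1.0, -0.001, -0.002]
ft_force: [-1.0, 0.1, -0.2]
finger_gap: -0.0002
grip_force: 0.0
```

>>> {"api": "carry_out", "payload": {
  "rows": [
    {"twist":[0,0,0],"delta_pos":[-0.004,0,0],"fingers":1},
    {"twist":[0,0,0],"delta_pos":[-0.004,0,0],"fingers":1},
    {"twist":[0,0,0],"delta_pos":[-0.003,0,0],"fingers":1}
  ]
}}

```text
time_s: 19.55
tcp_pos: [0.5379, 0.0923, 0.0277]
tcp_rot: [0.017, 1.0, 0.0, 0.001]
ft_force: [0.4, -0.4, -0.5]
finger_gap: -0.0001
grip_force: 0.0
```

```bash
python3 -c "
from b import *
auto('a8')"
```

```text
size 87.16523742675781 56.724422454833984 deg -89.12 origin F [-24.7 -73.2] {'gl': [33.5, -118.3], 'gr': [-81.5, -120.1], 'bl': [32.1, -26.3], 'br': [-82.9, -28.1]}
t 19.6 tcp F [-108.4  -20.3] 0.02758426432709943
```

Contact is near. I'll push on gently until the force rises.

>>> {"api": "carry_out", "payload": {
  "rows": [
    {"twist":[0,0,0],"delta_pos":[-0.002,0,0],"fingers":1},
    {"twist":[0,0,0],"delta_pos":[-0.002,0,0],"fingers":1}
  ]
}}

```text
time_s: 19.8
tcp_pos: [0.5406, 0.092, 0.0267]
tcp_rot: [0.017, 1.0, 0.0, 0.0]
ft_force: [-2.5, 0.0, 1.4]
finger_gap: 0.0
grip_force: 1.7
```

>>> {"api": "carry_out", "payload": {
  "rows": [
    {"twist":[0,0,0],"delta_pos":[-0.002,0,0],"fingers":1},
    {"twist":[0,0,0],"delta_pos":[-0.001,0,0],"fingers":1}
  ]
}}

```text
time_s: 20.0
tcp_pos: [0.5406, 0.0921, 0.0259]
tcp_rot: [0.017, 1.0, 0.0, -0.003]
ft_force: [-11.2, 1.5, 7.5]
finger_gap: -0.0001
grip_force: 5.3
```

>>> {"api": "carry_out", "payload": {
  "rows": [
    {"twist":[0,0,0],"delta_pos":[-0.001,0,0],"fingers":1},
    {"twist":[0,0,0],"delta_pos":[-0.001,0,0],"fingers":1}
  ]
}}

```text
time_s: 20.2
tcp_pos: [0.5411, 0.0923, 0.0257]
tcp_rot: [0.017, 1.0, 0.0, -0.004]
ft_force: [-14.2, 2.5, 10.4]
finger_gap: 0.0003
grip_force: 6.9
```

>>> {"api": "carry_out", "payload": {
  "rows": [
    {"twist":[0,0,0],"delta_pos":[-0.001,0,0],"fingers":1},
    {"twist":[0,0,0],"delta_pos":[-0.001,0,0],"fingers":1}
  ]
}}

```text
time_s: 20.4
tcp_pos: [0.5428, 0.0928, 0.0256]
tcp_rot: [0.016, 1.0, 0.0, -0.004]
ft_force: [-14.6, 2.5, 9.4]
finger_gap: 0.0003
grip_force: 6.9
```

>>> {"api": "carry_out", "payload": {
  "rows": [
    {"twist":[0,0,0],"delta_pos":[-0.001,0,0],"fingers":1},
    {"twist":[0,0,0],"delta_pos":[-0.001,0,0],"fingers":1}
  ]
}}

```text
time_s: 20.6
tcp_pos: [0.5445, 0.0931, 0.0256]
tcp_rot: [0.016, 1.0, 0.001, -0.004]
ft_force: [-17.7, 3.7, 13.0]
finger_gap: 0.0001
grip_force: 8.9
```

>>> {"api": "carry_out", "payload": {
  "rows": [
    {"twist":[0,0,0],"delta_pos":[-0.001,0,0],"fingers":1},
    {"twist":[0,0,0],"delta_pos":[-0.001,0,0],"fingers":1}
  ]
}}

```text
time_s: 20.8
tcp_pos: [0.5445, 0.093, 0.0253]
tcp_rot: [0.016, 1.0, 0.001, -0.006]
ft_force: [-23.6, 4.5, 18.7]
finger_gap: 0.0001
grip_force: 11.8
```

>>> {"api": "carry_out", "payload": {
  "rows": [
    {"twist":[0,0,0],"delta_pos":[0.014,0,0],"fingers":1},
    {"twist":[0,0,0],"delta_pos":[0,0,-0.045],"fingers":1},
    {"twist":[0,0,0],"delta_pos":[0,0,-0.045],"fingers":1},
    {"twist":[0,0,0],"delta_pos":[-0.013,-0.033,0],"fingers":1},
    {"twist":[0,0,0],"delta_pos":[-0.014,-0.033,0],"fingers":1},
    {"twist":[0,0,0],"delta_pos":[-0.014,-0.033,0],"fingers":1},
    {"twist":[0,0,0],"delta_pos":[-0.014,-0.035,0],"fingers":1},
    {"twist":[0,0,0],"delta_pos":[0,0,0],"fingers":1}
  ]
}}

```text
time_s: 21.6
tcp_pos: [0.5889, -0.0507, 0.1169]
tcp_rot: [0.021, 1.0, -0.002, 0.001]
ft_force: [-0.1, -0.2, 0.4]
finger_gap: -0.0
grip_force: 0.0
```

```bash
python3 -c "
from b import *
auto('a9')"
```

```text
size 63.20530319213867 68.14584350585938 deg 89.54 origin F [-32.2 -49. ] {'gl': [-89.4, -2.6], 'gr': [25.6, -3.5], 'bl': [-90.1, -94.5], 'br': [24.9, -95.5]}
t 21.65 tcp F [ -53.7 -158.1] 0.11650952875367951
```

>>> {"api": "carry_out", "payload": {
  "rows": [
    {"twist":[0,0,0],"delta_pos":[-0.003,0,0.04],"fingers":1},
    {"twist":[0,0,0],"delta_pos":[0,0,0.03],"fingers":1},
    {"twist":[0,0,0],"delta_pos":[0,0,0.019],"fingers":1},
    {"twist":[0,0,0],"delta_pos":[0,0,0],"fingers":1},
    {"twist":[0,0,0],"delta_pos":[0,0.01,0],"fingers":1},
    {"twist":[0,0,0],"delta_pos":[0,0.006,0],"fingers":1}
  ]
}}

```text
time_s: 22.25
tcp_pos: [0.5921, -0.0261, 0.0285]
tcp_rot: [0.017, 1.0, 0.0, 0.001]
ft_force: [0.3, 0.1, 0.4]
finger_gap: -0.0003
grip_force: 0.0
```

>>> {"api": "carry_out", "payload": {
  "rows": [
    {"twist":[0,0,0],"delta_pos":[0,0.004,0],"fingers":1},
    {"twist":[0,0,0],"delta_pos":[0,0.002,0],"fingers":1},
    {"twist":[0,0,0],"delta_pos":[0,0.002,0],"fingers":1}
  ]
}}

```text
time_s: 22.55
tcp_pos: [0.5922, -0.0213, 0.0284]
tcp_rot: [0.018, 1.0, -0.001, 0.001]
ft_force: [-1.2, -9.4, 6.7]
finger_gap: -0.0002
grip_force: 4.4
```

>>> {"api": "carry_out", "payload": {
  "rows": [
    {"twist":[0,0,0],"delta_pos":[0,0.001,0],"fingers":1},
    {"twist":[0,0,0],"delta_pos":[0,0.001,0],"fingers":1},
    {"twist":[0,0,0],"delta_pos":[0,0.001,0],"fingers":1}
  ]
}}

```text
time_s: 22.85
tcp_pos: [0.5922, -0.0212, 0.0284]
tcp_rot: [0.019, 1.0, -0.002, 0.001]
ft_force: [0.1, -14.4, 6.6]
finger_gap: -0.0
grip_force: 6.9
```

>>> {"api": "carry_out", "payload": {
  "rows": [
    {"twist":[0,0,0],"delta_pos":[0,0.001,0],"fingers":1},
    {"twist":[0,0,0],"delta_pos":[0,0.001,0],"fingers":1},
    {"twist":[0,0,0],"delta_pos":[0,0.001,0],"fingers":1},
    {"twist":[0,0,0],"delta_pos":[0,0.001,0],"fingers":1}
  ]
}}

```text
time_s: 23.25
tcp_pos: [0.5922, -0.0198, 0.0284]
tcp_rot: [0.02, 1.0, -0.003, 0.001]
ft_force: [-1.6, -20.7, 5.6]
finger_gap: -0.0
grip_force: 10.4
```

>>> {"api": "carry_out", "payload": {
  "rows": [
    {"twist":[0,0,0],"delta_pos":[0,-0.015,0],"fingers":1},
    {"twist":[0,0,0],"delta_pos":[0,0,-0.045],"fingers":1},
    {"twist":[0,0,0],"delta_pos":[0,0,-0.045],"fingers":1},
    {"twist":[0,0,0],"delta_pos":[0.01,-0.045,0],"fingers":1},
    {"twist":[0,0,0],"delta_pos":[0.01,-0.045,0],"fingers":1},
    {"twist":[0,0,0],"delta_pos":[0.01,-0.045,0],"fingers":1},
    {"twist":[0,0,0],"delta_pos":[0.01,-0.045,0],"fingers":1}
  ]
}}

```text
time_s: 23.95
tcp_pos: [0.5445, -0.2077, 0.1177]
tcp_rot: [0.017, 1.0, 0.0, 0.0]
ft_force: [1.2, 0.5, -0.7]
finger_gap: 0.0002
grip_force: 0.0
```

```bash
python3 -c "
from b import *
c=ctrl.read_camera('top')['color'][147:247,255:375,::-1]
a=cv2.resize(c[5:65,10:75],None,fx=9,fy=9,interpolation=cv2.INTER_CUBIC)
a=cv2.convertScaleAbs(a,alpha=.9); cv2.imwrite('pics/a10.png',a); print(a.shape)"
```

```text
(540, 585, 3)
```

View pics/a10.png

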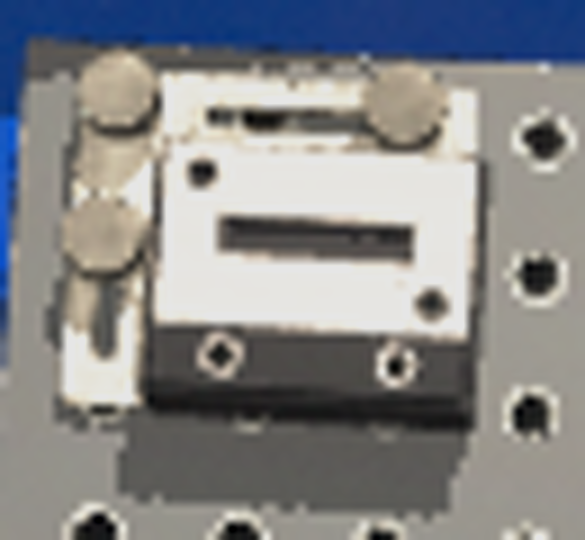

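The picture shows the block nested in the square, with its strip boundary from (153,322) to (468,335). I'll measure the edges at sub-pixel level to confirm the angle.

```bash
cat > e.py <<'E'
from b import *
def edges():
    c=ctrl.read_camera('top'); g=cv2.cvtColor(c['color'],cv2.COLOR_RGB2GRAY).astype(float)
    def cross(v,lo):  # first bright->dark crossing of 140
        i=np.where((v[:-1]>140)&(v[1:]<=140))[0]
        return lo+i[0]+(v[i[0]]-140)/(v[i[0]]-v[i[0]+1]) if len(i) else None
    f=lambda p,z:1e3*MF.T@(onz(c,p,z)[:2]-fc)
    A=[(u,cross(g[182:198,u],182)) for u in range(285,315)]
    P=np.array([f(a,.057) for a in A if a[1]]); k=np.polyfit(P[:,1],P[:,0],1); r=P[:,0]-np.polyval(k,P[:,1]); P=P[abs(r)<1.2]; k=np.polyfit(P[:,1],P[:,0],1)
    print('strip edge n',len(P),'deg',-np.degrees(np.arctan(k[0])).round(2),'x at y=0,-57,-115:',np.polyval(k,[0,-57.5,-115]).round(1),'home -66')
    A=[(cross(g[v,308:326],308),v) for v in range(171,188)]
    P=np.array([f(a,.057) for a in A if a[0]]); k=np.polyfit(P[:,0],P[:,1],1); r=P[:,1]-np.polyval(k,P[:,0]); P=P[abs(r)<1.5]; k=np.polyfit(P[:,0],P[:,1],1)
    print('right edge n',len(P),'deg',np.degrees(np.arctan(k[0])).round(2),'y at x=-4,-46',np.polyval(k,[-4,-46]).round(1),'home -111')
    # plate near edge? gray->blue/dark at z .015: use right plate edge and far edge by saturation
    s=cv2.cvtColor(c['color'],cv2.COLOR_RGB2HSV)[...,1].astype(float)
    def up(v,lo):
        i=np.where((v[:-1]<100)&(v[1:]>=100))[0]; return lo+i[0]+(100-v[i[0]])/(v[i[0]+1]-v[i[0]]) if len(i) else None
    A=[(u,up(s[225:255,u],225)) for u in range(268,330)]
    P=np.array([f(a,.015) for a in A if a[1]]); k=np.polyfit(P[:,1],P[:,0],1); r=P[:,0]-np.polyval(k,P[:,1]); P=P[abs(r)<1.5]; k=np.polyfit(P[:,1],P[:,0],1)
    print('plate near edge n',len(P),'deg',-np.degrees(np.arctan(k[0])).round(2),'x',np.polyval(k,[0,-60]).round(1),'exp -226')
E
python3 -c "
from e import *
edges()"
```

```text
strip edge n 7 deg -1.36 x at y=0,-57,-115: [-66.5 -67.9 -69.3] home -66
right edge n 3 deg 2.44 y at x=-4,-46 [-112.6 -114.3] home -111
plate near edge n 62 deg 0.02 x [-226.1 -226. ] exp -226
```

```bash
cat > e2.py <<'E'
from b import *
def edges():
    c=ctrl.read_camera('top'); g=cv2.cvtColor(c['color'],cv2.COLOR_RGB2GRAY).astype(float)
    f=lambda p:1e3*MF.T@(onz(c,p,.057)[:2]-fc)
    def line(P,ax):
        P=np.array(P,np.float32); vx,vy,x,y=cv2.fitLine(P,cv2.DIST_WELSCH,0,.01,.01).ravel()
        d=abs((P[:,0]-x)*vy-(P[:,1]-y)*vx); return vx,vy,x,y,(d<1).sum(),len(P)
    A=[]
    for u in range(283,316):
        v=g[179:199,u]; i=np.where((v[:-1]>150)&(v[1:]<=150))[0]
        A+=[f((u,179+j+(v[j]-150)/(v[j]-v[j+1]))) for j in i]
    A=[p for p in A if -76<p[0]<-56]; vx,vy,x,y,n,N=line(A,1)
    print('strip deg',np.degrees(np.arctan(-vx/vy)).round(2),'x at y=0,-115',[round(float(x+(t-y)*vx/vy),1) for t in(0,-115)],n,N)
    A=[]
    for w in range(171,188):
        v=g[w,306:328]; j=np.where((v[:-1]>150)&(v[1:]<=150))[0]
        A+=[f((306+i+(v[i]-150)/(v[i]-v[i+1]),w)) for i in j]
    A=[p for p in A if -121<p[1]<-100]; vx,vy,x,y,n,N=line(A,0)
    print('right deg',np.degrees(np.arctan(vy/vx)).round(2),'y at x=-4,-66',[round(float(y+(t-x)*vy/vx),1) for t in(-4,-66)],n,N)
E
python3 -c "
from e2 import *
edges()"
```

```text
strip deg -0.51 x at y=0,-115 [-67.0, -68.0] 33 37
right deg -0.75 y at x=-4,-66 [-113.3, -112.5] 17 17
```

>>> {"api": "carry_out", "payload": {
  "rows": [
    {"twist":[0,0,0],"delta_pos":[0.005,0.043,0],"fingers":1},
    {"twist":[0,0,0],"delta_pos":[0.005,0.043,0],"fingers":1},
    {"twist":[0,0,0],"delta_pos":[0.005,0.043,0],"fingers":1},
    {"twist":[0,0,0],"delta_pos":[0.005,0.043,0],"fingers":1},
    {"twist":[0,0,0],"delta_pos":[0.005,0.043,0],"fingers":1},
    {"twist":[0,0,0],"delta_pos":[0.005,0.037,0],"fingers":1},
    {"twist":[0,0,0],"delta_pos":[0,0,0],"fingers":1}
  ]
}}

```text
time_s: 24.8
tcp_pos: [0.5227, 0.0546, 0.1171]
tcp_rot: [0.012, 1.0, 0.002, -0.001]
ft_force: [0.1, -0.0, 0.7]
finger_gap: -0.0002
grip_force: 0.0
```

>>> {"api": "carry_out", "payload": {
  "rows": [
    {"twist":[0,0,0],"delta_pos":[0,0,0.04],"fingers":1},
    {"twist":[0,0,0],"delta_pos":[0,0,0.03],"fingers":1},
    {"twist":[0,0,0],"delta_pos":[0,0,0.019],"fingers":1},
    {"twist":[0,0,0],"delta_pos":[0,0,0],"fingers":1},
    {"twist":[0,0,0],"delta_pos":[-0.005,0,0],"fingers":1},
    {"twist":[0,0,0],"delta_pos":[-0.005,0,0],"fingers":1}
  ]
}}

```text
time_s: 25.4
tcp_pos: [0.5351, 0.0464, 0.0296]
tcp_rot: [0.017, 1.0, 0.0, 0.001]
ft_force: [0.5, -0.1, 0.8]
finger_gap: 0.0
grip_force: 0.0
```

>>> {"api": "carry_out", "payload": {
  "rows": [
    {"twist":[0,0,0],"delta_pos":[-0.002,0,0],"fingers":1},
    {"twist":[0,0,0],"delta_pos":[-0.002,0,0],"fingers":1},
    {"twist":[0,0,0],"delta_pos":[-0.001,0,0],"fingers":1},
    {"twist":[0,0,0],"delta_pos":[-0.001,0,0],"fingers":1}
  ]
}}

```text
time_s: 25.8
tcp_pos: [0.5398, 0.046, 0.0285]
tcp_rot: [0.017, 1.0, 0.0, 0.0]
ft_force: [-0.1, -0.3, -0.5]
finger_gap: -0.0003
grip_force: 0.0
```

>>> {"api": "carry_out", "payload": {
  "rows": [
    {"twist":[0,0,0],"delta_pos":[-0.001,0,0],"fingers":1},
    {"twist":[0,0,0],"delta_pos":[-0.001,0,0],"fingers":1},
    {"twist":[0,0,0],"delta_pos":[-0.001,0,0],"fingers":1}
  ]
}}

```text
time_s: 26.1
tcp_pos: [0.5424, 0.0458, 0.0282]
tcp_rot: [0.017, 1.0, 0.0, -0.0]
ft_force: [-3.3, 0.5, 2.3]
finger_gap: -0.0002
grip_force: 1.6
```

>>> {"api": "carry_out", "payload": {
  "rows": [
    {"twist":[0,0,0],"delta_pos":[-0.002,0,0],"fingers":1},
    {"twist":[0,0,0],"delta_pos":[-0.002,0,0],"fingers":1},
    {"twist":[0,0,0],"delta_pos":[-0.001,0,0],"fingers":1}
  ]
}}

```text
time_s: 26.4
tcp_pos: [0.5424, 0.0456, 0.0274]
tcp_rot: [0.017, 1.0, 0.0, -0.005]
ft_force: [-18.0, 0.1, 11.9]
finger_gap: 0.0002
grip_force: 8.8
```

>>> {"api": "carry_out", "payload": {
  "rows": [
    {"twist":[0,0,0],"delta_pos":[-0.001,0,0],"fingers":1},
    {"twist":[0,0,0],"delta_pos":[-0.001,0,0],"fingers":1},
    {"twist":[0,0,0],"delta_pos":[-0.001,0,0],"fingers":1}
  ]
}}

```text
time_s: 26.7
tcp_pos: [0.5425, 0.0455, 0.0269]
tcp_rot: [0.017, 1.0, 0.0, -0.008]
ft_force: [-25.2, -0.3, 18.2]
finger_gap: 0.0002
grip_force: 12.9
```

>>> {"api": "carry_out", "payload": {
  "rows": [
    {"twist":[0,0,0],"delta_pos":[0.018,0,0],"fingers":1},
    {"twist":[0,0,0],"delta_pos":[0,0,-0.045],"fingers":1},
    {"twist":[0,0,0],"delta_pos":[0,0,-0.045],"fingers":1},
    {"twist":[0,0,0],"delta_pos":[-0.02,-0.033,0],"fingers":1},
    {"twist":[0,0,0],"delta_pos":[-0.021,-0.033,0],"fingers":1},
    {"twist":[0,0,0],"delta_pos":[-0.021,-0.03,0],"fingers":1},
    {"twist":[0,0,0],"delta_pos":[0,0,0],"fingers":1},
    {"twist":[0,0,0],"delta_pos":[0,0,0],"fingers":1}
  ]
}}

```text
time_s: 27.5
tcp_pos: [0.5914, -0.0528, 0.1181]
tcp_rot: [0.018, 1.0, -0.0, -0.0]
ft_force: [0.0, 1.1, -0.2]
finger_gap: -0.0001
grip_force: 0.0
```

>>> {"api": "carry_out", "payload": {
  "rows": [
    {"twist":[0,0,0],"delta_pos":[-0.004,0,0.04],"fingers":1},
    {"twist":[0,0,0],"delta_pos":[0,0,0.03],"fingers":1},
    {"twist":[0,0,0],"delta_pos":[0,0,0.019],"fingers":1},
    {"twist":[0,0,0],"delta_pos":[0,0,0],"fingers":1},
    {"twist":[0,0,0],"delta_pos":[0,0.012,0],"fingers":1},
    {"twist":[0,0,0],"delta_pos":[0,0.01,0],"fingers":1},
    {"twist":[0,0,0],"delta_pos":[0,0.006,0],"fingers":1}
  ]
}}

```text
time_s: 28.2
tcp_pos: [0.5972, -0.0214, 0.0305]
tcp_rot: [0.016, 1.0, 0.001, 0.001]
ft_force: [0.4, -0.5, -1.0]
finger_gap: -0.0
grip_force: 0.0
```

>>> {"api": "carry_out", "payload": {
  "rows": [
    {"twist":[0,0,0],"delta_pos":[0,0.002,0],"fingers":1},
    {"twist":[0,0,0],"delta_pos":[0,0.002,0],"fingers":1},
    {"twist":[0,0,0],"delta_pos":[0,0.002,0],"fingers":1}
  ]
}}

```text
time_s: 28.5
tcp_pos: [0.5971, -0.0202, 0.0301]
tcp_rot: [0.018, 1.0, -0.001, 0.001]
ft_force: [-0.8, -9.5, 5.1]
finger_gap: 0.0001
grip_force: 5.0
```

>>> {"api": "carry_out", "payload": {
  "rows": [
    {"twist":[0,0,0],"delta_pos":[0,0.002,0],"fingers":1},
    {"twist":[0,0,0],"delta_pos":[0,0.002,0],"fingers":1}
  ]
}}

```text
time_s: 28.7
tcp_pos: [0.597, -0.0199, 0.0302]
tcp_rot: [0.019, 1.0, -0.003, 0.001]
ft_force: [-1.9, -19.2, 5.5]
finger_gap: -0.0006
grip_force: 9.6
```

>>> {"api": "carry_out", "payload": {
  "rows": [
    {"twist":[0,0,0],"delta_pos":[0,0.002,0],"fingers":1},
    {"twist":[0,0,0],"delta_pos":[0,0.002,0],"fingers":1}
  ]
}}

```text
time_s: 28.9
tcp_pos: [0.5977, -0.0196, 0.0303]
tcp_rot: [0.021, 1.0, -0.005, 0.002]
ft_force: [0.1, -28.9, 2.4]
finger_gap: -0.0002
grip_force: 14.4
```

>>> {"api": "carry_out", "payload": {
  "rows": [
    {"twist":[0,0,0],"delta_pos":[0,0.002,0],"fingers":1},
    {"twist":[0,0,0],"delta_pos":[0,0.001,0],"fingers":1}
  ]
}}

```text
time_s: 29.1
tcp_pos: [0.5977, -0.0195, 0.0303]
tcp_rot: [0.022, 1.0, -0.006, 0.002]
ft_force: [0.7, -33.6, 1.8]
finger_gap: -0.0001
grip_force: 16.9
```

>>> {"api": "carry_out", "payload": {
  "rows": [
    {"twist":[0,0,0],"delta_pos":[0,-0.02,0],"fingers":1},
    {"twist":[0,0,0],"delta_pos":[0,-0.01,0],"fingers":1},
    {"twist":[0,0,0],"delta_pos":[0,0,-0.045],"fingers":1},
    {"twist":[0,0,0],"delta_pos":[0,0,-0.045],"fingers":1},
    {"twist":[0,0,0],"delta_pos":[0.01,-0.045,0],"fingers":1},
    {"twist":[0,0,0],"delta_pos":[0.01,-0.045,0],"fingers":1},
    {"twist":[0,0,0],"delta_pos":[0.01,-0.045,0],"fingers":1},
    {"twist":[0,0,0],"delta_pos":[0,0,0],"fingers":1}
  ]
}}

```text
time_s: 29.9
tcp_pos: [0.5587, -0.1787, 0.1201]
tcp_rot: [0.022, 1.0, -0.002, 0.0]
ft_force: [-0.2, -0.3, 0.4]
finger_gap: 0.0001
grip_force: 0.0
```

```bash
python3 -c "
from e2 import *
edges(); s=ctrl.state(); print(s['tcp_pos'],s['time_s'])"
```

```text
strip deg -0.04 x at y=0,-115 [-66.9, -67.0] 33 38
right deg -0.9 y at x=-4,-66 [-113.0, -112.0] 17 17
[ 0.55999103 -0.1746317   0.11972916] 29.95
```

```bash
python3 -c "
from cell import ctrl
print(ctrl.close_job())"
```

```text
the job is handed in; nothing more can be done
None
```

I handed the job in at about 30 s with the block flush along the long fence leg and its end against the other leg; hand-in returned no verdict. It measured within 0.1° of parallel and didn't move under final pushes of 25 N and 34 N. The camera put it about 1 mm (fence) and 1.5 mm (end) short of home, inside the 3 mm limits and the camera's roughly 2 mm accuracy.

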